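Sort capped sample tubes into colour-coded stands

ROBOT

A 7-joint arm with a two-finger parallel gripper is mounted at the origin on a cart in front of the work surface, level with it; the furniture and walls round the work are solid. World frame = base frame: x ahead of the robot, y to its left, z up, the work surface at z = 0. Lengths are in m, angles in rad, forces in N, time in s.
With the tool pointing down it reaches from about 0.425 to 0.825 m from the base axis. Payload 3.6 kg.
Tool frame: the origin (TCP) lies on the centre line of the jaws, within the pads' length; the fingertips stand 25 mm ahead of it and the grasp point (between the pads) lies 6 mm ahead of it; z points along the fingers, y is the line along which they close (so a half turn about z gives the same grasp; the last joint's range is limited). The gripper opens to 93 mm and grips with 3 to 60 N. Pads are 15 mm wide; open, the fingers measure 128 mm over their backs; the gripper's body (75 mm by 188 mm) begins 65 mm behind the grasp point.
Start: joints at [1.304, 0.615, -0.013, 1.423, 0.008, 1.103, -0.04], TCP at [0.154, -0.631, 0.244] pointing down, gripper open.
Joint ranges: [-3.12, 3.12], [-0.3, 2.06], [-1.34, 1.32], [0.26, 2.42], [-1.36, 4.5], [0.01, 1.98], [-2.84, 2.84]. Speed limits (rad/s): [2.79, 2.79, 3.14, 3.14, 3.14, 3.14, 3.14].

INTERFACE

Orientations are given as [roll, pitch, yaw] about the fixed x, y, z axes, in that order (R = Rz(yaw) Ry(pitch) Rx(roll)).
In Python, from station import arm gives the robot as it stands.
- The arm moves only by the tool move_arm, never from a script. Its argument "commands" is a list of rows, each an object with "dp": the shift along the tool's x, y, z normalised to -1 to 1, where 1 is 0.15 m, a list of three; "dr": the turn, a rotation vector about the tool's x, y, z normalised to -1 to 1, where 1 is 0.08 rad, a list of three. In form: [{"dp": [tx, ty, tz], "dr": [ax, ay, az]}, ...]. A call has 1 to 12 rows; each row shifts and turns the commanded pose from where the row before left it, along the tool's axes as they then stand; what a row does not reach is not made up. A row lasts 1/8 s, in which the tool goes at most 62.5 mm and 10.7 degrees, less where a joint would pass 70% of its speed; a pose out of reach is approached as far as the arm can. A call with a number of a shift or a turn outside -1 to 1 is refused whole. A call with a gripper value outside its range is refused whole. "jaw" is the closure, from 0 (fully open) to 1 (shut), set as the call begins (left out, the last holds). The fingers move at their own pace and stop on an object; "squeeze" is the grip in N (left out, the last holds). Time passes only in rows, so rows that do not move let the fingers close. It gives the time, the measured TCP pose, the force, the opening and the grip force at its end, in the units of the state.
- arm.get_state(): the state, without advancing time (a new reading comes with each control period).
- arm.camera(name): name is "scene" or "top"; returns the picture (480x640x3 uint8, red, green, blue); there is no depth.
- arm.camera_params(name): a dict with "fx", "fy", "cx", "cy" (pixels), "R" (3x3) and "t" (3): a world point X has camera coordinates R X + t. Camera axes: x right, y down, z forward; pixel columns grow to the right and rows downward; lengths in m; the calibration is good to about 2 mm. A picture is of the moment at which its call begins. camera_params takes no time and is no camera call.
- arm.close_job(): hands the job in; it is judged then, once.
Trained networks look in the newest picture that a camera, given by its name, has taken for a name from the list of things; names that differ only in an ending like _2 or _b are one class to them, and where a whole thing is asked for, a point or a joint stands for the part that bears it (a point fixed in the world has none). Each returns a list of dicts, best first, with "confidence" (0 to 1); they miss things now and then, are a little off and sometimes report something else, mostly with a low value. They report only what shows in the picture. A call takes as long as a camera call. They do not tell look-alikes from the thing itself.
- arm.look_for(thing, camera): "extent" ([centre column, centre row, width, height] in pixels, round what is visible of it).
- arm.pinpoint(thing, camera): "position" ([column, row] in pixels: a listed point, or the origin of a listed thing).
The state is a dict: "t": time; "joint_positions": joint angles; "joint_velocities": joint speeds; "joint_efforts": joint torques, N m; "tcp_pos": TCP position; "eef_rot": TCP orientation; "ft_force": force on the tool from outside, world axes, zero at the start; "ft_torque": the same for the moment, N m; "grip_width": finger opening in m; "finger_force": force on a finger pad.
Only numpy, scipy, OpenCV 4.12 (cv2) and the standard library are available. Lean on these libraries where they do the work, as an engineer would, in place of code of your own. Each camera call takes 0.05 s, during which the arm holds its last target. There are 200 camera calls.

TASK

Sort the sample tubes in the black rack by cap colour: carry the red, green, yellow and blue capped tubes, one after another in any order, to the single-tube stand of the same colour. Lower each one, foot down, until it stands on the bottom of its stand, and let go only then (do not drop it in). Leave the white-capped tube standing in its hole in the rack.

Things in the scene. Friction and masses are not known exactly. Their poses are not given: they have to be found in the camera images.
- tube_rack: black plastic bench rack, 96 x 157 mm over all and 40 mm high, fixed to the worktop, turned by up to 0.5 rad. Origin: centre of its underside; z up. Six square holes of 19.5 mm in two rows of three: at x = -28 and +28 mm, y = -50, 0 and +50 mm in its frame; five hold a tube upright, their feet 6 mm above the worktop, one is empty.
- red_tube: sample tube with a red cap, loose, about 15 g, 92 mm long, standing upright in a hole of the rack: clear body 15.6 mm in diameter up to 72 mm, cap 18.8 mm in diameter from 72 to 92 mm (lift it by the cap). Origin: centre of its foot; its z axis runs up along the tube to the cap.
- green_tube: sample tube with a green cap, loose, about 15 g, 92 mm long, standing upright in a hole of the rack: clear body 15.6 mm in diameter up to 72 mm, cap 18.8 mm in diameter from 72 to 92 mm (lift it by the cap). Origin: centre of its foot; its z axis runs up along the tube to the cap.
- yellow_tube: sample tube with a yellow cap, loose, about 15 g, 92 mm long, standing upright in a hole of the rack: clear body 15.6 mm in diameter up to 72 mm, cap 18.8 mm in diameter from 72 to 92 mm (lift it by the cap). Origin: centre of its foot; its z axis runs up along the tube to the cap.
- blue_tube: sample tube with a blue cap, loose, about 15 g, 92 mm long, standing upright in a hole of the rack: clear body 15.6 mm in diameter up to 72 mm, cap 18.8 mm in diameter from 72 to 92 mm (lift it by the cap). Origin: centre of its foot; its z axis runs up along the tube to the cap.
- white_tube: sample tube with a white cap, loose, about 15 g, 92 mm long, standing upright in a hole of the rack: clear body 15.6 mm in diameter up to 72 mm, cap 18.8 mm in diameter from 72 to 92 mm (lift it by the cap). Origin: centre of its foot; its z axis runs up along the tube to the cap. This one stays in the rack.
- red_stand: red plastic single-tube stand, fixed to the worktop: a round foot 54 mm in diameter and 6 mm thick with a tapered open cup, 43 mm across and 50 mm high at the rim. Origin: centre of its underside, z up. The cup is 35 mm wide inside at the mouth, tapers to about 20 mm, and its inner floor is 8 mm above the worktop.
- green_stand: green plastic single-tube stand, fixed to the worktop: a round foot 54 mm in diameter and 6 mm thick with a tapered open cup, 43 mm across and 50 mm high at the rim. Origin: centre of its underside, z up. The cup is 35 mm wide inside at the mouth, tapers to about 20 mm, and its inner floor is 8 mm above the worktop.
- yellow_stand: yellow plastic single-tube stand, fixed to the worktop: a round foot 54 mm in diameter and 6 mm thick with a tapered open cup, 43 mm across and 50 mm high at the rim. Origin: centre of its underside, z up. The cup is 35 mm wide inside at the mouth, tapers to about 20 mm, and its inner floor is 8 mm above the worktop.
- blue_stand: blue plastic single-tube stand, fixed to the worktop: a round foot 54 mm in diameter and 6 mm thick with a tapered open cup, 43 mm across and 50 mm high at the rim. Origin: centre of its underside, z up. The cup is 35 mm wide inside at the mouth, tapers to about 20 mm, and its inner floor is 8 mm above the worktop.
Things that resemble listed ones, but are neither listed nor needed, are in the scene too. There is more than one size of the blue_stand; the one meant has the size given above.

How it is judged:
By the outcome, as a careful person would: the job done as asked, in the order asked, and still so for the second after the job is handed in, with the robot touching nothing.
It also fails if it takes over 99 s, if anything falls off the work surface, if the arm or the gripper's body presses on something with over 40 N, if the wrist force passes 120 N, or if a joint passes its speed limit or range.

## Working session

There is one attempt and no reset: what is moved stays moved. The work goes in short steps, Python scripts to look and compute and a tool call to move; the robot and the scene stay as the last step left them, time stands still between calls to the robot, and variables do not carry over. Pictures are saved under pics/ and viewed, at most 14 in all, crops included, and the job is handed in when it is done.

Besides the shell and the picture viewer there is one more tool, called as name(argument=value, ...), one argument or row to a line, values as JSON. move_arm: Moves the arm, as the interface text tells. Scaled input: -1 to 1 covers 0.15 m each way for a shift and 0.08 rad each way for a turn. Its arguments: {"type":"object","properties":{"commands":{"type":"array","items":{"type":"object","properties":{"dp":{"type":"array","items":{"type":"number","minimum":-1,"maximum":1}},"dr":{"type":"array","items":{"type":"number","minimum":-1,"maximum":1}}}}},"jaw":{"type":"number"},"squeeze":{"type":"number"}},"required":["commands"]}

```bash
ls; mkdir -p pics; python3 - <<'E'
from station import arm
import cv2
for n in("scene","top"):
    im=arm.camera(n); cv2.imwrite(f"pics/{n}0.png",im[:,:,::-1]); print(n,arm.camera_params(n))
s=arm.get_state(); print(s)
E
```

```text
pics
scene {'fx': 561.4862936126934, 'fy': 561.4862936126934, 'cx': 324.5661858233064, 'cy': 237.17763787924895, 'R': array([[-0.55093767, -0.83449191, -0.00953602],
       [-0.5323906 ,  0.36024174, -0.76601967],
       [ 0.64267249, -0.4169522 , -0.6427464 ]]), 't': array([0.31707529, 0.3011208 , 0.72001228])}
top {'fx': 469.84114804326646, 'fy': 469.84114804326646, 'cx': 321.67463078366063, 'cy': 244.7219946944517, 'R': array([[-0.00697008, -0.99979001, -0.01927078],
       [-0.99034397,  0.00956996, -0.13830127],
       [ 0.13845665,  0.01812073, -0.9902027 ]]), 't': array([0.04769297, 0.51647924, 0.93282583])}
{'t': 0.1, 'joint_positions': array([ 1.30450597,  0.61580723, -0.01262712,  1.42471309,  0.00812922,
        1.10340526, -0.04042654]), 'joint_velocities': array([ 0.00130981, -0.00282156,  0.00103007, -0.00241703,  0.00108373,
        0.00123755,  0.00199927]), 'joint_efforts': array([ 1.84065066e-03, -4.60041010e+01,  2.10226751e-01, -1.66244745e+01,
       -6.12549903e-02,  1.69585389e-02,  1.09200666e-04]), 'tcp_pos': array([ 0.15423094, -0.63077142,  0.24261531]), 'eef_rot': array([-3.13931089e+00,  4.76835990e-05,  2.39851019e-01]), 'ft_force': array([-0.20934152,  0.63567109,  0.09294668]), 'ft_torque': array([0.0284482 , 0.00619126, 0.02359536]), 'finger_force': 0.0, 'grip_width': 0.09290285236227445}
```

View pics/scene0.png

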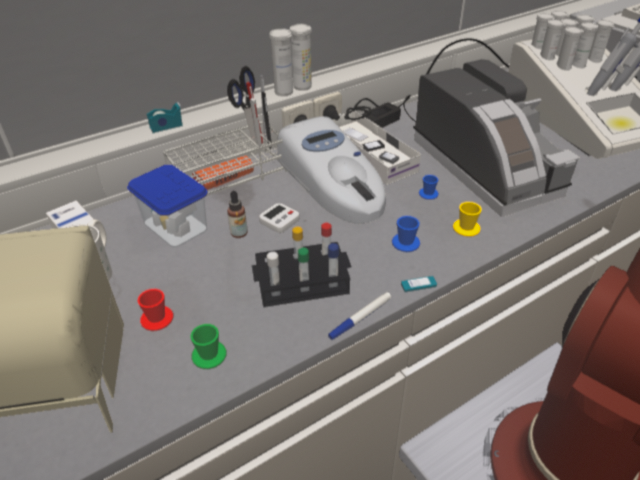

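View pics/top0.png

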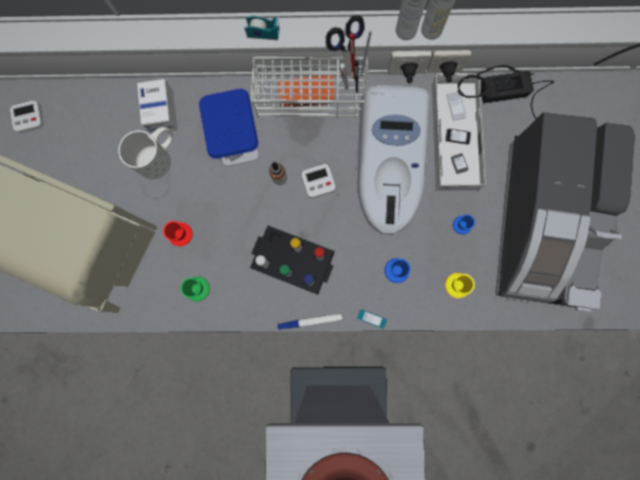

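The top view shows:
- **Caps:** white (261,260), yellow (296,243), red (320,252), green (285,270), blue (309,280).
- **Stands:** red (178,233), green (195,289), yellow (460,285), and blue at (397,270) (large) and (463,224) (small). The large one should be the one meant.
- **Not needed:** the brown bottle (277,172), the blue lid and the pen.

```bash
cat > h.py <<'E'
import numpy as np, cv2
from station import arm
P={n:arm.camera_params(n) for n in("scene","top")}
def ray(n,uv,z):
    p=P[n]; d=p["R"].T@np.array([(uv[0]-p["cx"])/p["fx"],(uv[1]-p["cy"])/p["fy"],1]); c=-p["R"].T@p["t"]
    return c+d*(z-c[2])/d[2]
def proj(n,X):
    p=P[n]; c=p["R"]@np.array(X)+p["t"]; return np.array([c[0]/c[2]*p["fx"]+p["cx"],c[1]/c[2]*p["fy"]+p["cy"]])
def mask(im,col):
    hsv=cv2.cvtColor(im,cv2.COLOR_RGB2HSV); h,s,v=[hsv[...,i].astype(int) for i in range(3)]
    if col=="white": return ((s<40)&(v>150)).astype(np.uint8)
    b={"red":(h<8)|(h>172),"green":(h>50)&(h<90),"yellow":(h>17)&(h<35),"blue":(h>105)&(h<128)}[col]
    return (b&(s>110)&(v>50)).astype(np.uint8)
def blob(im,col,uv,r=22):
    u,v=map(int,uv); m=np.zeros(im.shape[:2],np.uint8); m[v-r:v+r,u-r:u+r]=mask(im,col)[v-r:v+r,u-r:u+r]
    n,l,st,c=cv2.connectedComponentsWithStats(m)
    i=1+np.argmax(st[1:,4]); return c[i],st[i]
E
python3 - <<'E'
from h import *
im={n:cv2.imread(f"pics/{n}0.png")[:,:,::-1].copy() for n in P}
caps={"white":((261,260),(272,258)),"yellow":((296,243),(298,234)),"red":((320,252),(326,230)),"green":((285,270),(304,256)),"blue":((309,280),(333,250))}
st={"red":((178,233),(152,310)),"green":((195,289),(206,345)),"yellow":((460,285),(468,220)),"blue":((397,270),(406,234)),"blues":((463,224),(429,187))}
from scipy.optimize import least_squares
def tri(a,b):
    return least_squares(lambda X:np.r_[proj("top",X)-a,proj("scene",X)-b],[.5,0,.05])
for k,(a,b) in caps.items():
    ca,sa=blob(im["top"],k,a,9); cb,sb=blob(im["scene"],k,b,10); r=tri(ca,cb)
    print(k,ca.round(1),sa,cb.round(1),sb,"tri",r.x.round(4),round(r.cost,2),"top z.09",ray("top",ca,.09).round(4),"scene",ray("scene",cb,.088).round(4))
for k,(a,b) in st.items():
    c=k.rstrip("s")if k=="blues" else k
    ca,sa=blob(im["top"],c,a,20); cb,sb=blob(im["scene"],c,b,26)
    # foot+cup bbox
    print(k,ca.round(1),sa,cb.round(1),sb)
    # fit: silhouette bbox of model (foot disc r27 z0..6, rim disc r21.5 z50)
    t=np.linspace(0,2*np.pi,72)
    def bb(n,x,y,s=1):
        p=np.array([proj(n,[x+r*s*np.cos(q),y+r*s*np.sin(q),z*s]) for r,z in((.027,0),(.027,.006),(.0215,.05)) for q in t]); return np.r_[p.min(0),p.max(0)]
    B={"top":np.r_[sa[:2],sa[:2]+sa[2:4]],"scene":np.r_[sb[:2],sb[:2]+sb[2:4]]}
    x0=ray("top",ca,.02)
    r=least_squares(lambda q:np.r_[bb("top",*q)-B["top"]+.5,bb("scene",*q)-B["scene"]+.5],[x0[0],x0[1],1])
    print("   fit",r.x.round(4),r.fun.round(1))
big=cv2.resize(im["top"][200:330,140:500],None,fx=2.2,fy=2.2,interpolation=cv2.INTER_CUBIC); cv2.imwrite("pics/crop1.png",big[:,:,::-1])
E
```

```text
white [260.1 259.8] [256 256   9   9  58] [271.9 255.5] [267 252  11   8  71] tri [0.4806 0.162  0.0968] 0.12 top z.09 [0.4809 0.1624 0.09  ] scene [0.4899 0.158  0.088 ]
yellow [294.8 242.4] [290 237  11  11  93] [297.1 233. ] [292 226  11  15 126] tri [0.5146 0.095  0.0894] 0.01 top z.09 [0.5144 0.0947 0.09  ] scene [0.5162 0.0943 0.088 ]
red [318.9 251.9] [314 247  11  11  91] [325.9 229. ] [321 223  10  13 111] tri [0.4958 0.0483 0.0893] 0.07 top z.09 [0.4954 0.0479 0.09  ] scene [0.4975 0.0477 0.088 ]
green [284.1 269.4] [280 265  10  10  79] [303.1 254. ] [299 248   9  13 107] tri [0.4618 0.1156 0.0908] 0.01 top z.09 [0.4618 0.1155 0.09  ] scene [0.4646 0.1141 0.088 ]
blue [308.  278.6] [304 274   9  10  67] [332.9 246.9] [329 244   9   7  45] tri [0.4435 0.0694 0.0967] 0.06 top z.09 [0.4437 0.0693 0.09  ] scene [0.4521 0.064  0.088 ]
red [177.5 232.8] [163 221  30  26 591] [153.9 309.9] [ 137  288   36   43 1093]
   fit [0.5492 0.3496 0.9894] [-0.2 -1.   0.  -0.7  0.2  0.9  0.7  0.7]
green [194.8 288.2] [181 277  28  24 540] [206.8 346.5] [ 191  324   35   45 1172]
   fit [0.4319 0.3092 0.9567] [-0.1 -1.   0.8 -0.4 -0.1  1.   0.2  0.4]
yellow [459.1 284.7] [445 273  30  25 593] [467.8 219.3] [453 201  29  36 761]
   fit [ 0.4351 -0.2406  0.9936] [-0.1 -1.1  0.1 -0.4  0.2  1.   0.6  0.7]
blue [397.  269.8] [384 258  27  25 518] [406.4 234.1] [392 216  28  36 740]
   fit [ 0.4675 -0.1136  0.9829] [ 0.2 -0.8 -0.4 -0.5  0.2  0.4  0.6  0.9]
blues [463.4 223.7] [453 214  22  21 339] [429.  187.2] [419 175  19  24 340]
   fit [ 0.5639 -0.256   0.7487] [-0.4 -0.5 -0.  -1.2  0.3  0.5  0.9  1.2]
```

View pics/crop1.png

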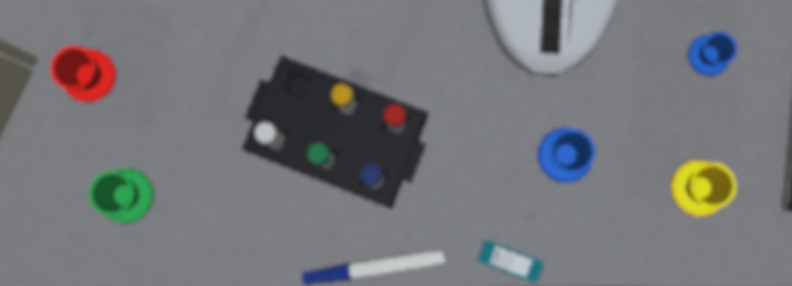

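The crop confirms the blue choice: the stand at (397,270) fits the given size (scale 0.98), and the one at (463,224) is about 0.75 of it. Next I check clearance to the beige machine by the red stand and work out the first move.

```bash
python3 - <<'E'
from h import *
from scipy.optimize import least_squares
for a,b in (((155,231),(124,322)),((97,310),(105,400)),((155,231),(100,240)),((384,232),(365,217)),((500,297),(517,198))):
    r=least_squares(lambda X:np.r_[proj("top",X)-a,proj("scene",X)-b],[.5,0,.05]); print(a,b,r.x.round(3),round(r.cost,1))
C={"white":(.4806,.162),"green":(.4618,.1156),"blue":(.4437,.0694),"yellow":(.5146,.095),"red":(.4958,.0483)}
L={"white":(-28,50),"green":(-28,0),"blue":(-28,-50),"yellow":(28,0),"red":(28,-50)}
def f(q): c,s=np.cos(q[2]),np.sin(q[2]); return np.array([[q[0]+c*x*1e-3-s*y*1e-3,q[1]+s*x*1e-3+c*y*1e-3] for x,y in L.values()])
r=least_squares(lambda q:(f(q)-np.array(list(C.values()))).ravel(),[.49,.1,-.38]); print(r.x.round(4)); print(dict(zip(L,f(r.x).round(4))),(r.fun*1000).round(1))
E
python3 - <<'E'
import cv2
im=cv2.imread('pics/scene0.png')[220:420,0:260]; cv2.imwrite('pics/crop2.png',cv2.resize(im,None,fx=2.9,fy=2.9))
E
```

```text
(155, 231) (124, 322) [0.553 0.398 0.019] 0.1
(97, 310) (105, 400) [0.38  0.47  0.081] 29.3
(155, 231) (100, 240) [0.546 0.373 0.175] 398.6
(384, 232) (365, 217) [ 0.548 -0.082  0.024] 7.6
(500, 297) (517, 198) [ 0.4   -0.311  0.065] 22.1
[ 0.4882  0.1053 -0.378 ]
{'white': array([0.4806, 0.1621]), 'green': array([0.4622, 0.1156]), 'blue': array([0.4437, 0.0691]), 'yellow': array([0.5142, 0.095 ]), 'red': array([0.4958, 0.0485])} [ 0.   0.1  0.4  0.   0.  -0.3 -0.4 -0.  -0.   0.2]
```

View pics/crop2.png

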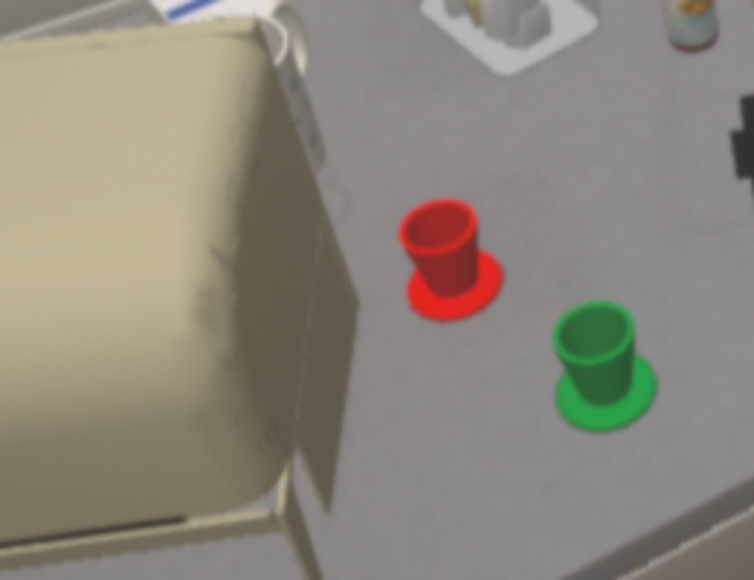

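The crop shows the red stand's cup standing close to the beige machine's side panel, whose low corner is near (122,322). I'll check the upper edge in the top view.

```bash
python3 - <<'E'
import cv2
im=cv2.imread('pics/top0.png')[150:320,0:220]; cv2.imwrite('pics/crop3.png',cv2.resize(im,None,fx=3.5,fy=3.5,interpolation=cv2.INTER_CUBIC))
E
```

```text
(no output)
```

View pics/crop3.png

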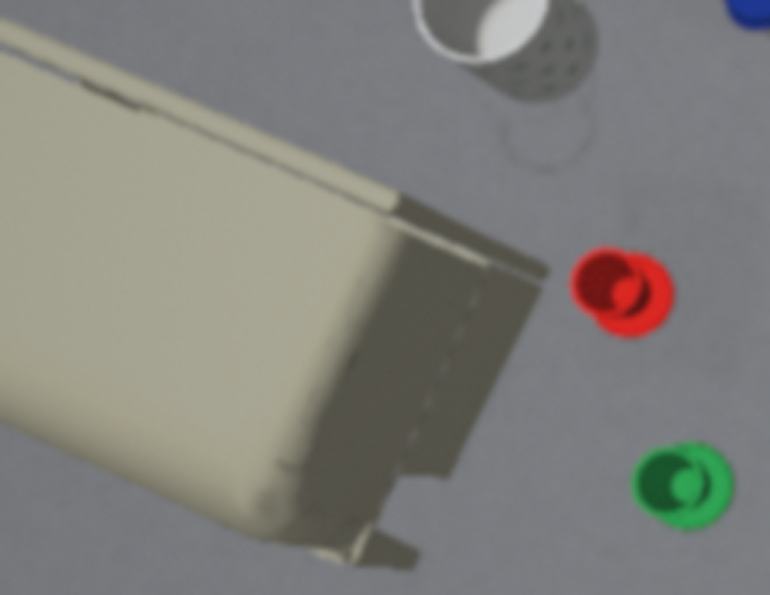

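The wall is vertical, with its foot at top px (156,227) and its upper corner at (114,207). It runs almost parallel to the rack's short axis. I'll compute the exact clearance.

```bash
python3 - <<'E'
from h import *
for uv in((156.6,227.5),(128,285.5)): print("foot top",ray("top",uv,0).round(4))
for uv in((123.5,323),(113.5,396.5)): print("foot scene",ray("scene",uv,0).round(4))
from scipy.optimize import least_squares
a,b=(114,206.5),(89.5,228)
r=least_squares(lambda X:np.r_[proj("top",X)-a,proj("scene",X)-b],[.5,.4,.2]); print(r.x,r.cost)
for z in(.1,.2,.3): print(z,ray("top",a,z).round(3),ray("top",(108,280),z).round(3))
E
```

```text
foot top [0.5631 0.4015 0.    ]
foot top [0.4381 0.4577 0.    ]
foot scene [ 0.5707  0.3983 -0.    ]
foot scene [0.4404 0.4555 0.    ]
[0.5631249  0.3990646  0.20625213] 0.09715483007075058
0.1 [0.588 0.45  0.1  ] [0.443 0.454 0.1  ]
0.2 [0.565 0.403 0.2  ] [0.437 0.406 0.2  ]
0.3 [0.542 0.355 0.3  ] [0.43  0.358 0.3  ]
```

Clearance at the red stand is about 15 mm with the jaws closing parallel to the wall (tool yaw ≈ 1.15). That yaw also suits the rack. First move: turn, rise and partly close the jaws.

move_arm(
  commands=[
    {"dp": [0,0,-0.055],"dr": [0,0,-0.95]},
    {"dp": [0,0,-0.055],"dr": [0,0,-0.95]},
    {"dp": [0,0,-0.055],"dr": [0,0,-0.95]},
    {"dp": [0,0,-0.055],"dr": [0,0,-0.95]},
    {"dp": [0,0,-0.055],"dr": [0,0,-0.95]},
    {"dp": [0,0,-0.055],"dr": [0,0,-0.95]},
    {"dp": [0,0,-0.055],"dr": [0,0,-0.95]},
    {"dp": [0,0,-0.055],"dr": [0,0,-0.95]},
    {"dp": [0,0,-0.055],"dr": [0,0,-0.95]},
    {"dp": [0,0,-0.055],"dr": [0,0,-0.95]},
    {"dp": [0,0,-0.055],"dr": [0,0,-0.95]},
    {"dp": [0,0,-0.055],"dr": [0,0,-0.95]},
  ],
  jaw=0.6,
  squeeze=12,
)

```text
t: 1.6
tcp_pos: [0.1542, -0.6311, 0.3422]
eef_rot: [-3.141, -0.001, 1.154]
ft_force: [-0.5, 1.4, -0.3]
grip_width: 0.037
finger_force: 0.0
```

```bash
cat > go.py <<'E'
# usage: go.py yaw x y z rows [x y z rows ...]: prints per-row dp (and initial dr) for each leg
import sys; from h import *; from scipy.spatial.transform import Rotation as Ro
s=arm.get_state(); p=s["tcp_pos"]; r=s["eef_rot"]; a=[float(v) for v in sys.argv[1:]]
R0=Ro.from_euler("xyz",r); R1=Ro.from_euler("xyz",[np.pi,0,a[0]])
print("t",s["t"],"p",p.round(4),"r",r.round(4),"w",round(s["grip_width"],4),"ff",round(s["finger_force"],1),"ft",s["ft_force"].round(1))
print("total dr",((R0.inv()*R1).as_rotvec()/.08).round(3))
for i in range(1,len(a),4):
    q=np.array(a[i:i+3]); d=R1.inv().apply(q-p)/.15/a[i+3]; print(a[i:i+4],"dp/row",d.round(4)); p=q
E
python3 go.py 1.15 .33 -.31 .34 10 .4958 .0485 .22 12 .4958 .0485 .084 8
```

```text
t 1.6 p [ 0.1542 -0.6311  0.3422] r [-3.1405e+00 -1.2000e-03  1.1543e+00] w 0.037 ff 0.0 ft [-0.5  1.4 -0.3]
total dr [-0.014 -0.015  0.053]
[0.33, -0.31, 0.34, 10.0] dp/row [0.2433 0.0195 0.0015]
[0.4958, 0.0485, 0.22, 12.0] dp/row [0.2194 0.0027 0.0667]
[0.4958, 0.0485, 0.084, 8.0] dp/row [ 0.     -0.      0.1133]
```

move_arm(
  commands=[
    {"dp": [0.243,0.02,0]},
    {"dp": [0.243,0.02,0]},
    {"dp": [0.243,0.02,0]},
    {"dp": [0.243,0.02,0]},
    {"dp": [0.243,0.02,0]},
    {"dp": [0.243,0.02,0]},
    {"dp": [0.243,0.02,0]},
    {"dp": [0.243,0.02,0]},
    {"dp": [0.243,0.02,0]},
    {"dp": [0.243,0.02,0]},
  ],
)

```text
invalid input at $.commands[0]: expected keys dp, dr
```

move_arm(
  commands=[
    {"dp": [0.219,0.003,0.06]},
    {"dp": [0.219,0.003,0.06]},
    {"dp": [0.219,0.003,0.06]},
    {"dp": [0.219,0.003,0.06]},
    {"dp": [0.219,0.003,0.06]},
    {"dp": [0.219,0.003,0.06]},
    {"dp": [0.219,0.003,0.06]},
    {"dp": [0.219,0.003,0.06]},
    {"dp": [0.219,0.003,0.06]},
    {"dp": [0.219,0.003,0.06]},
    {"dp": [0.219,0.003,0.06]},
    {"dp": [0.219,0.003,0.06]},
  ],
)

```text
invalid input at $.commands[0]: expected keys dp, dr
```

```bash
python3 go.py 1.15 .4958 .0485 .16 4 .4958 .0485 .094 5; python3 -c "
from h import *
cv2.imwrite('pics/s1.png',arm.camera('scene')[120:360,160:480,::-1].repeat(2,0).repeat(2,1))"
```

```text
t 1.6 p [ 0.1542 -0.6311  0.3422] r [-3.1405e+00 -1.2000e-03  1.1543e+00] w 0.037 ff 0.0 ft [-0.5  1.4 -0.3]
total dr [-0.014 -0.015  0.053]
[0.4958, 0.0485, 0.16, 4.0] dp/row [1.2664 0.057  0.3036]
[0.4958, 0.0485, 0.094, 5.0] dp/row [ 0.    -0.     0.088]
```

View pics/s1.png

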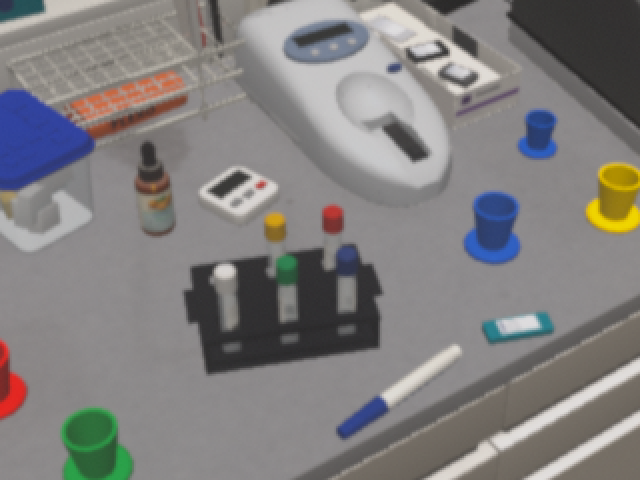

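The moves were refused because each row needs "dr", so nothing moved and the view is unchanged. I'll resend them with dr.

move_arm(
  commands=[
    {"dp": [0.243,0.02,0],"dr": [0,0,0]},
    {"dp": [0.243,0.02,0],"dr": [0,0,0]},
    {"dp": [0.243,0.02,0],"dr": [0,0,0]},
    {"dp": [0.243,0.02,0],"dr": [0,0,0]},
    {"dp": [0.243,0.02,0],"dr": [0,0,0]},
    {"dp": [0.243,0.02,0],"dr": [0,0,0]},
    {"dp": [0.243,0.02,0],"dr": [0,0,0]},
    {"dp": [0.243,0.02,0],"dr": [0,0,0]},
    {"dp": [0.243,0.02,0],"dr": [0,0,0]},
    {"dp": [0.243,0.02,0],"dr": [0,0,0]},
  ],
)

```text
t: 2.9
tcp_pos: [0.3303, -0.3093, 0.3423]
eef_rot: [-3.141, -0.0, 1.151]
ft_force: [-0.3, -0.6, 0.0]
grip_width: 0.0376
finger_force: 0.0
```

move_arm(
  commands=[
    {"dp": [0.219,0.003,0.06],"dr": [0,0,0]},
    {"dp": [0.219,0.003,0.06],"dr": [0,0,0]},
    {"dp": [0.219,0.003,0.06],"dr": [0,0,0]},
    {"dp": [0.219,0.003,0.06],"dr": [0,0,0]},
    {"dp": [0.219,0.003,0.06],"dr": [0,0,0]},
    {"dp": [0.219,0.003,0.06],"dr": [0,0,0]},
    {"dp": [0.219,0.003,0.06],"dr": [0,0,0]},
    {"dp": [0.219,0.003,0.06],"dr": [0,0,0]},
    {"dp": [0.219,0.003,0.06],"dr": [0,0,0]},
    {"dp": [0.219,0.003,0.06],"dr": [0,0,0]},
    {"dp": [0.219,0.003,0.06],"dr": [0,0,0]},
    {"dp": [0.219,0.003,0.06],"dr": [0,0,0]},
  ],
)

```text
t: 4.4
tcp_pos: [0.4955, 0.0481, 0.234]
eef_rot: [-3.141, 0.0, 1.15]
ft_force: [0.5, -0.1, 0.0]
grip_width: 0.0372
finger_force: 0.0
```

```bash
python3 go.py 1.15 .4958 .0485 .16 4 .4958 .0485 .094 5
```

```text
t 4.4 p [0.4955 0.0481 0.234 ] r [-3.1410e+00  5.0000e-04  1.1504e+00] w 0.0372 ff 0.0 ft [ 0.5 -0.1  0. ]
total dr [-0.008  0.006  0.005]
[0.4958, 0.0485, 0.16, 4.0] dp/row [0.0009 0.0002 0.1233]
[0.4958, 0.0485, 0.094, 5.0] dp/row [ 0.    -0.     0.088]
```

move_arm(
  commands=[
    {"dp": [0.002,0,0.123],"dr": [0,0,0]},
    {"dp": [0.002,0,0.123],"dr": [0,0,0]},
    {"dp": [0,0,0.123],"dr": [0,0,0]},
    {"dp": [0,0,0.123],"dr": [0,0,0]},
    {"dp": [0,0,0.088],"dr": [0,0,0]},
    {"dp": [0,0,0.088],"dr": [0,0,0]},
    {"dp": [0,0,0.088],"dr": [0,0,0]},
    {"dp": [0,0,0.088],"dr": [0,0,0]},
    {"dp": [0,0,0.088],"dr": [0,0,0]},
    {"dp": [0,0,0],"dr": [0,0,0]},
  ],
)

```text
t: 5.65
tcp_pos: [0.4949, 0.0477, 0.0938]
eef_rot: [-3.14, 0.001, 1.152]
ft_force: [-0.2, 0.3, 0.1]
grip_width: 0.0373
finger_force: 0.0
```

move_arm(
  commands=[
    {"dp": [0,0,0],"dr": [0,0,0]},
    {"dp": [0,0,0],"dr": [0,0,0]},
    {"dp": [0,0,0],"dr": [0,0,0]},
    {"dp": [0,0,0],"dr": [0,0,0]},
  ],
  jaw=1,
  squeeze=12,
)

```text
t: 6.15
tcp_pos: [0.496, 0.0479, 0.0953]
eef_rot: [3.141, -0.001, 1.152]
ft_force: [0.4, -0.0, 2.2]
grip_width: 0.018
finger_force: 12.0
```

```bash
python3 go.py 1.15 .4958 .0485 .205 8 .5492 .3496 .205 12 .5492 .3496 .11 8 .5492 .3496 .096 4; python3 -c "
from h import *
cv2.imwrite('pics/s2.png',arm.camera('scene')[180:320,220:400,::-1].repeat(3,0).repeat(3,1))"
```

```text
t 6.15 p [0.496  0.0479 0.0953] r [ 3.1407e+00 -6.0000e-04  1.1518e+00] w 0.018 ff 12.0 ft [ 0.4 -0.   2.2]
total dr [ 0.011 -0.008  0.022]
[0.4958, 0.0485, 0.205, 8.0] dp/row [ 0.0004 -0.0003 -0.0914]
[0.5492, 0.3496, 0.205, 12.0] dp/row [ 0.1648 -0.0413 -0.    ]
[0.5492, 0.3496, 0.11, 8.0] dp/row [ 0.     -0.      0.0792]
[0.5492, 0.3496, 0.096, 4.0] dp/row [ 0.     -0.      0.0233]
```

View pics/s2.png

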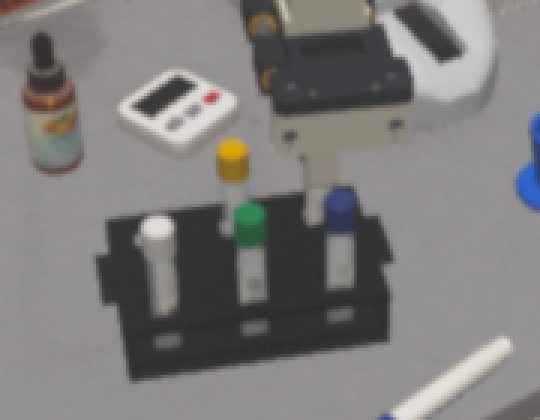

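Gripped at 18 mm, with the jaws on the rear-right red cap and the neighbours untouched. Now lift it and carry it to the red stand.

move_arm(
  commands=[
    {"dp": [0,0,-0.05],"dr": [0,0,0]},
    {"dp": [0,0,-0.1],"dr": [0,0,0]},
    {"dp": [0,0,-0.1],"dr": [0,0,0]},
    {"dp": [0,0,-0.1],"dr": [0,0,0]},
    {"dp": [0,0,-0.1],"dr": [0,0,0]},
    {"dp": [0,0,-0.1],"dr": [0,0,0]},
    {"dp": [0,0,-0.1],"dr": [0,0,0]},
    {"dp": [0,0,-0.1],"dr": [0,0,0]},
    {"dp": [0,0,-0.05],"dr": [0,0,0]},
  ],
)

```text
t: 7.32
tcp_pos: [0.496, 0.048, 0.216]
eef_rot: [3.14, -0.001, 1.152]
ft_force: [-0.1, -0.4, -1.6]
grip_width: 0.0187
finger_force: 12.0
```

move_arm(
  commands=[
    {"dp": [0.165,-0.041,0],"dr": [0,0,0]},
    {"dp": [0.165,-0.041,0],"dr": [0,0,0]},
    {"dp": [0.165,-0.041,0],"dr": [0,0,0]},
    {"dp": [0.165,-0.041,0],"dr": [0,0,0]},
    {"dp": [0.165,-0.041,0],"dr": [0,0,0]},
    {"dp": [0.165,-0.041,0],"dr": [0,0,0]},
    {"dp": [0.165,-0.041,0],"dr": [0,0,0]},
    {"dp": [0.165,-0.041,0],"dr": [0,0,0]},
    {"dp": [0.165,-0.041,0],"dr": [0,0,0]},
    {"dp": [0.165,-0.041,0],"dr": [0,0,0]},
    {"dp": [0.165,-0.041,0],"dr": [0,0,0]},
    {"dp": [0.165,-0.041,0],"dr": [0,0,0]},
  ],
)

```text
t: 8.82
tcp_pos: [0.5489, 0.3497, 0.2145]
eef_rot: [-3.141, 0.001, 1.152]
ft_force: [0.2, 0.6, 0.2]
grip_width: 0.0183
finger_force: 12.0
```

```bash
python3 go.py 1.15 .5492 .3496 .12 8 .5492 .3496 .096 4; python3 -c "
from h import *
a=arm.camera('scene')[220:380,90:250,::-1].repeat(3,0).repeat(3,1)
cv2.imwrite('pics/s3.png',a)"
```

```text
t 8.825 p [0.5489 0.3497 0.2145] r [-3.1410e+00  1.1000e-03  1.1518e+00] w 0.0183 ff 12.0 ft [0.2 0.6 0.2]
total dr [-0.008  0.013  0.023]
[0.5492, 0.3496, 0.12, 8.0] dp/row [-0.      0.0002  0.0788]
[0.5492, 0.3496, 0.096, 4.0] dp/row [ 0.   -0.    0.04]
```

View pics/s3.png

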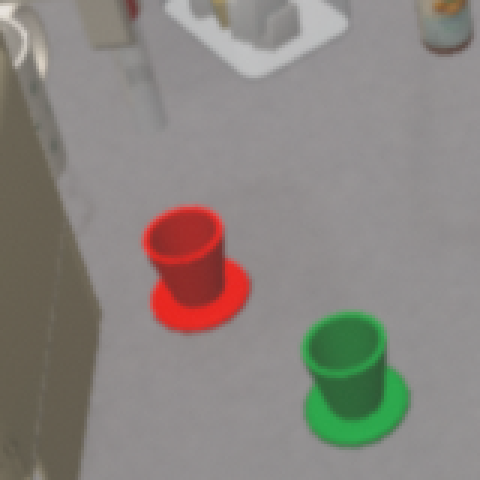

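The tube (its foot near scene px (144,262)) hangs upright above the red cup. Lower it.

move_arm(
  commands=[
    {"dp": [0,0,0.079],"dr": [0,0,0]},
    {"dp": [0,0,0.079],"dr": [0,0,0]},
    {"dp": [0,0,0.079],"dr": [0,0,0]},
    {"dp": [0,0,0.079],"dr": [0,0,0]},
    {"dp": [0,0,0.079],"dr": [0,0,0]},
    {"dp": [0,0,0.079],"dr": [0,0,0]},
    {"dp": [0,0,0.079],"dr": [0,0,0]},
    {"dp": [0,0,0.079],"dr": [0,0,0]},
  ],
)

```text
t: 9.88
tcp_pos: [0.549, 0.3492, 0.1193]
eef_rot: [3.142, -0.0, 1.152]
ft_force: [-0.5, -0.2, -0.4]
grip_width: 0.0183
finger_force: 12.0
```

move_arm(
  commands=[
    {"dp": [0,0,0.04],"dr": [0,0,0]},
    {"dp": [0,0,0.04],"dr": [0,0,0]},
    {"dp": [0,0,0.04],"dr": [0,0,0]},
    {"dp": [0,0,0.03],"dr": [0,0,0]},
    {"dp": [0,0,0],"dr": [0,0,0]},
  ],
)

```text
t: 10.5
tcp_pos: [0.5489, 0.349, 0.0973]
eef_rot: [-3.141, 0.001, 1.152]
ft_force: [-0.4, 0.3, -0.2]
grip_width: 0.0184
finger_force: 12.0
```

```bash
python3 go.py 1.15 .5492 .3496 .096 1; python3 -c "
from h import *
print(proj('scene',[.5492,.3496,.126]))
a=arm.camera('scene')[220:380,90:250,::-1].repeat(3,0).repeat(3,1)
b=arm.camera('top')[180:300,100:260,::-1].repeat(2,0).repeat(2,1)
cv2.imwrite('pics/s4.png',np.hstack([a,cv2.copyMakeBorder(b,0,240,0,0,0)]))"
```

```text
t 10.5 p [0.5489 0.349  0.0973] r [-3.1413e+00  5.0000e-04  1.1518e+00] w 0.0184 ff 12.0 ft [-0.4  0.3 -0.2]
total dr [-0.003  0.006  0.023]
[0.5492, 0.3496, 0.096, 1.0] dp/row [0.0042 0.0003 0.0085]
[139.81417515 262.49376917]
```

View pics/s4.png

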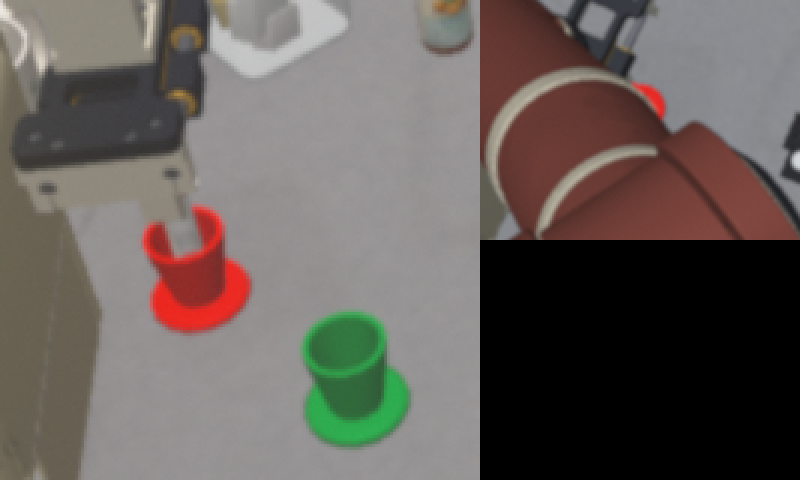

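The tube is inside the red cup, centred, with no contact force yet. I'll ease it down until it touches.

move_arm(
  commands=[
    {"dp": [0,0,0.008],"dr": [0,0,0]},
    {"dp": [0,0,0.007],"dr": [0,0,0]},
    {"dp": [0,0,0],"dr": [0,0,0]},
  ],
)

```text
t: 10.98
tcp_pos: [0.5491, 0.3493, 0.0954]
eef_rot: [3.141, -0.0, 1.152]
ft_force: [0.4, -1.0, 0.0]
grip_width: 0.0185
finger_force: 12.0
```

```bash
python3 -c "
from h import *
for i in range(6):
  arm.camera('scene'); s=arm.get_state(); print(s['tcp_pos'].round(4),s['ft_force'].round(2))"
```

```text
[0.5491 0.3492 0.0954] [ 0.33 -0.54 -0.12]
[0.5491 0.3492 0.0954] [-0.32  0.26  0.56]
[0.5491 0.3492 0.0954] [ 0.42  0.84 -0.41]
[0.5491 0.3492 0.0954] [ 0.31 -0.06  0.46]
[0.5491 0.3492 0.0954] [ 0.01  0.51 -0.93]
[0.5491 0.3493 0.0954] [0.36 0.56 0.01]
```

move_arm(
  commands=[
    {"dp": [0,0,0.01],"dr": [0,0,0]},
    {"dp": [0,0,0],"dr": [0,0,0]},
    {"dp": [0,0,0],"dr": [0,0,0]},
  ],
)

```text
t: 11.65
tcp_pos: [0.5494, 0.3499, 0.0953]
eef_rot: [3.141, -0.002, 1.152]
ft_force: [0.2, -1.2, 6.7]
grip_width: 0.0185
finger_force: 12.0
```

move_arm(
  commands=[
    {"dp": [0,0,0.01],"dr": [0,0,0]},
    {"dp": [0,0,0],"dr": [0,0,0]},
    {"dp": [0,0,0],"dr": [0,0,0]},
  ],
)

```text
t: 12.02
tcp_pos: [0.5498, 0.3506, 0.095]
eef_rot: [3.14, -0.004, 1.152]
ft_force: [-1.2, -1.1, 9.3]
grip_width: 0.0183
finger_force: 12.0
```

```bash
python3 -c "
from h import *
for i in range(3):
  a=arm.camera('scene'); s=arm.get_state(); print(s['tcp_pos'].round(4),s['ft_force'].round(2))
"
```

```text
[0.5498 0.3506 0.095 ] [-1.71 -0.14 10.5 ]
[0.5498 0.3506 0.095 ] [-1.09 -0.33  9.23]
[0.5498 0.3506 0.095 ] [-2.2  -0.41  9.  ]
```

Contact: 9 N at TCP z 0.095. Relieve the push, release and rise.

move_arm(
  commands=[
    {"dp": [0,0,-0.012],"dr": [0,0,0]},
    {"dp": [0,0,0],"dr": [0,0,0]},
  ],
)

```text
t: 12.42
tcp_pos: [0.5494, 0.3498, 0.095]
eef_rot: [3.141, -0.002, 1.152]
ft_force: [0.2, -0.8, 6.2]
grip_width: 0.0184
finger_force: 12.0
```

move_arm(
  commands=[
    {"dp": [0,0,0],"dr": [0,0,0]},
    {"dp": [0,0,0],"dr": [0,0,0]},
    {"dp": [0,0,0],"dr": [0,0,0]},
    {"dp": [0,0,-0.05],"dr": [0,0,0]},
    {"dp": [0,0,-0.1],"dr": [0,0,0]},
    {"dp": [0,0,-0.15],"dr": [0,0,0]},
    {"dp": [0,0,-0.2],"dr": [0,0,0]},
    {"dp": [0,0,-0.2],"dr": [0,0,0]},
    {"dp": [0,0,0],"dr": [0,0,0]},
  ],
  jaw=0.6,
)

```text
t: 13.55
tcp_pos: [0.5504, 0.3508, 0.2033]
eef_rot: [3.138, -0.007, 1.152]
ft_force: [0.4, 0.6, -0.6]
grip_width: 0.0374
finger_force: 0.0
```

```bash
python3 go.py 1.15 .4618 .1156 .2 10 .4618 .1156 .0935 8; python3 -c "
from h import *
a=arm.camera('scene')[220:380,90:350,::-1].repeat(3,0).repeat(3,1)
cv2.imwrite('pics/s5.png',a)"
```

```text
t 13.55 p [0.5504 0.3508 0.2033] r [ 3.1379 -0.0069  1.1517] w 0.0374 ff 0.0 ft [ 0.4  0.6 -0.6]
total dr [ 0.046 -0.087  0.022]
[0.4618, 0.1156, 0.2, 10.0] dp/row [-0.1672  0.0102  0.0022]
[0.4618, 0.1156, 0.0935, 8.0] dp/row [ 0.     -0.      0.0888]
```

View pics/s5.png

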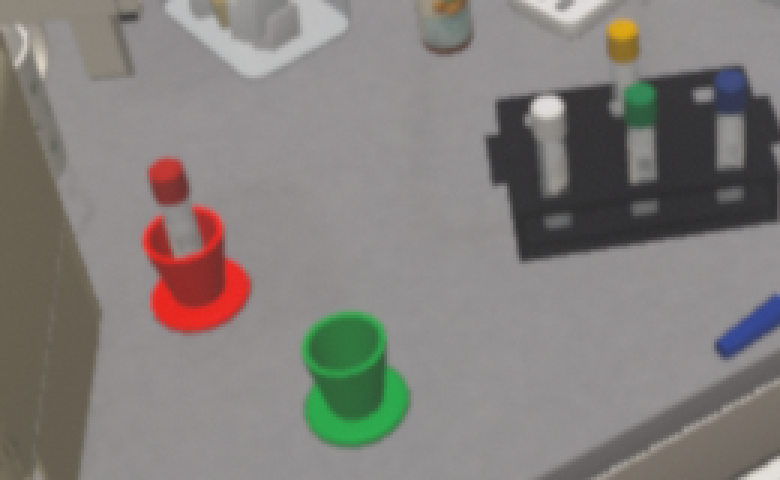

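The red tube stands in its cup. Next is green; I correct a 0.007 rad tilt on the way.

move_arm(
  commands=[
    {"dp": [-0.167,0.01,0],"dr": [0.046,-0.087,0.02]},
    {"dp": [-0.167,0.01,0],"dr": [0,0,0]},
    {"dp": [-0.167,0.01,0],"dr": [0,0,0]},
    {"dp": [-0.167,0.01,0],"dr": [0,0,0]},
    {"dp": [-0.167,0.01,0],"dr": [0,0,0]},
    {"dp": [-0.167,0.01,0],"dr": [0,0,0]},
    {"dp": [-0.167,0.01,0],"dr": [0,0,0]},
    {"dp": [-0.167,0.01,0],"dr": [0,0,0]},
    {"dp": [-0.167,0.01,0],"dr": [0,0,0]},
    {"dp": [-0.167,0.01,0],"dr": [0,0,0]},
    {"dp": [0,0,0],"dr": [0,0,0]},
  ],
)

```text
t: 14.98
tcp_pos: [0.4594, 0.1122, 0.1998]
eef_rot: [-3.136, 0.01, 1.147]
ft_force: [-0.7, 0.6, -0.7]
grip_width: 0.0373
finger_force: 0.0
```

```bash
python3 go.py 1.15 .4618 .1156 .0935 8
```

```text
t 14.975 p [0.4594 0.1122 0.1998] r [-3.1364  0.0098  1.147 ] w 0.0373 ff 0.0 ft [-0.7  0.6 -0.7]
total dr [-0.065  0.122 -0.038]
[0.4618, 0.1156, 0.0935, 8.0] dp/row [0.0034 0.0006 0.0886]
```

move_arm(
  commands=[
    {"dp": [0.027,0.005,0],"dr": [-0.055,0.1,-0.03]},
    {"dp": [0,0,0],"dr": [0,0,0]},
    {"dp": [0,0,0],"dr": [0,0,0]},
  ],
)

```text
t: 15.35
tcp_pos: [0.4629, 0.1187, 0.2006]
eef_rot: [3.141, -0.002, 1.154]
ft_force: [0.0, -0.6, -0.5]
grip_width: 0.0371
finger_force: 0.0
```

```bash
python3 go.py 1.15 .4618 .1156 .0935 8
```

```text
t 15.35 p [0.4629 0.1187 0.2006] r [ 3.1411e+00 -1.5000e-03  1.1542e+00] w 0.0371 ff 0.0 ft [ 0.  -0.6 -0.5]
total dr [ 0.006 -0.019  0.052]
[0.4618, 0.1156, 0.0935, 8.0] dp/row [-0.0027  0.0002  0.0892]
```

move_arm(
  commands=[
    {"dp": [-0.01,0,0.089],"dr": [0,0,0]},
    {"dp": [-0.01,0,0.089],"dr": [0,0,0]},
    {"dp": [0,0,0.089],"dr": [0,0,0]},
    {"dp": [0,0,0.089],"dr": [0,0,0]},
    {"dp": [0,0,0],"dr": [0,0,0]},
  ],
)

```text
t: 15.98
tcp_pos: [0.4609, 0.1149, 0.146]
eef_rot: [-3.14, 0.001, 1.153]
ft_force: [-0.5, -0.1, 0.7]
grip_width: 0.0372
finger_force: 0.0
```

```bash
python3 go.py 1.15 .4618 .1156 .0935 4
```

```text
t 15.975 p [0.4609 0.1149 0.146 ] r [-3.1401e+00  6.0000e-04  1.1530e+00] w 0.0372 ff 0.0 ft [-0.5 -0.1  0.7]
total dr [-0.019  0.007  0.037]
[0.4618, 0.1156, 0.0935, 4.0] dp/row [0.0017 0.0009 0.0874]
```

move_arm(
  commands=[
    {"dp": [0.002,0.002,0.088],"dr": [0,0,0]},
    {"dp": [0.002,0,0.088],"dr": [0,0,0]},
    {"dp": [0,0,0.088],"dr": [0,0,0]},
    {"dp": [0,0,0.088],"dr": [0,0,0]},
    {"dp": [0,0,0],"dr": [0,0,0]},
  ],
)

```text
t: 16.6
tcp_pos: [0.4615, 0.1154, 0.0933]
eef_rot: [-3.14, 0.001, 1.153]
ft_force: [-1.2, 0.8, -0.4]
grip_width: 0.0369
finger_force: 0.0
```

move_arm(
  commands=[
    {"dp": [0,0,0],"dr": [0,0,0]},
    {"dp": [0,0,0],"dr": [0,0,0]},
    {"dp": [0,0,0],"dr": [0,0,0]},
    {"dp": [0,0,0],"dr": [0,0,0]},
  ],
  jaw=1,
)

```text
t: 17.1
tcp_pos: [0.4626, 0.1156, 0.0948]
eef_rot: [3.14, -0.002, 1.153]
ft_force: [-0.4, -0.1, 1.7]
grip_width: 0.0181
finger_force: 12.0
```

move_arm(
  commands=[
    {"dp": [0,0,-0.05],"dr": [0,0,0]},
    {"dp": [0,0,-0.1],"dr": [0,0,0]},
    {"dp": [0,0,-0.1],"dr": [0,0,0]},
    {"dp": [0,0,-0.1],"dr": [0,0,0]},
    {"dp": [0,0,-0.1],"dr": [0,0,0]},
    {"dp": [0,0,-0.1],"dr": [0,0,0]},
    {"dp": [0,0,-0.1],"dr": [0,0,0]},
    {"dp": [0,0,-0.1],"dr": [0,0,0]},
    {"dp": [0,0,-0.05],"dr": [0,0,0]},
  ],
)

```text
t: 18.23
tcp_pos: [0.4624, 0.1156, 0.2156]
eef_rot: [3.14, -0.002, 1.153]
ft_force: [1.0, -0.6, -0.7]
grip_width: 0.0181
finger_force: 12.0
```

```bash
python3 go.py 1.15 .4319 .3092 .215 9 .4319 .3092 .1 10
```

```text
t 18.225 p [0.4624 0.1156 0.2156] r [ 3.1398e+00 -1.9000e-03  1.1526e+00] w 0.0181 ff 12.0 ft [ 1.  -0.6 -0.7]
total dr [ 0.022 -0.024  0.032]
[0.4319, 0.3092, 0.215, 9.0] dp/row [ 0.1217 -0.0792  0.0004]
[0.4319, 0.3092, 0.1, 10.0] dp/row [ 0.     -0.      0.0767]
```

move_arm(
  commands=[
    {"dp": [0.122,-0.079,0],"dr": [0,0,0]},
    {"dp": [0.122,-0.079,0],"dr": [0,0,0]},
    {"dp": [0.122,-0.079,0],"dr": [0,0,0]},
    {"dp": [0.122,-0.079,0],"dr": [0,0,0]},
    {"dp": [0.122,-0.079,0],"dr": [0,0,0]},
    {"dp": [0.122,-0.079,0],"dr": [0,0,0]},
    {"dp": [0.122,-0.079,0],"dr": [0,0,0]},
    {"dp": [0.122,-0.079,0],"dr": [0,0,0]},
    {"dp": [0.122,-0.079,0],"dr": [0,0,0]},
    {"dp": [0,0,0],"dr": [0,0,0]},
    {"dp": [0,0,0],"dr": [0,0,0]},
  ],
)

```text
t: 19.6
tcp_pos: [0.4317, 0.308, 0.2143]
eef_rot: [3.141, 0.001, 1.152]
ft_force: [-0.2, 0.2, -0.4]
grip_width: 0.0181
finger_force: 12.0
```

```bash
python3 go.py 1.15 .4319 .3092 .1 10
```

```text
t 19.6 p [0.4317 0.308  0.2143] r [3.1407e+00 6.0000e-04 1.1517e+00] w 0.0181 ff 12.0 ft [-0.2  0.2 -0.4]
total dr [0.012 0.007 0.022]
[0.4319, 0.3092, 0.1, 10.0] dp/row [ 0.0008 -0.0002  0.0762]
```

move_arm(
  commands=[
    {"dp": [0.005,0,0.085],"dr": [0,0,0]},
    {"dp": [0.003,0,0.085],"dr": [0,0,0]},
    {"dp": [0,0,0.085],"dr": [0,0,0]},
    {"dp": [0,0,0.085],"dr": [0,0,0]},
    {"dp": [0,0,0.085],"dr": [0,0,0]},
    {"dp": [0,0,0.085],"dr": [0,0,0]},
    {"dp": [0,0,0.085],"dr": [0,0,0]},
    {"dp": [0,0,0.085],"dr": [0,0,0]},
    {"dp": [0,0,0.06],"dr": [0,0,0]},
    {"dp": [0,0,0.03],"dr": [0,0,0]},
    {"dp": [0,0,0.015],"dr": [0,0,0]},
    {"dp": [0,0,0],"dr": [0,0,0]},
  ],
)

```text
t: 21.1
tcp_pos: [0.4323, 0.3106, 0.0969]
eef_rot: [3.141, -0.001, 1.153]
ft_force: [-0.7, -0.1, -0.3]
grip_width: 0.0183
finger_force: 12.0
```

move_arm(
  commands=[
    {"dp": [0,0,0.01],"dr": [0,0,0]},
    {"dp": [0,0,0],"dr": [0,0,0]},
    {"dp": [0,0,0],"dr": [0,0,0]},
  ],
)

```text
t: 21.48
tcp_pos: [0.4322, 0.3105, 0.0954]
eef_rot: [3.141, -0.001, 1.153]
ft_force: [-0.0, -0.2, -0.4]
grip_width: 0.0184
finger_force: 12.0
```

move_arm(
  commands=[
    {"dp": [0,0,0.01],"dr": [0,0,0]},
    {"dp": [0,0,0],"dr": [0,0,0]},
    {"dp": [0,0,0],"dr": [0,0,0]},
  ],
)

```text
t: 21.85
tcp_pos: [0.4326, 0.311, 0.0948]
eef_rot: [3.14, -0.003, 1.153]
ft_force: [-0.6, -0.2, 5.7]
grip_width: 0.0186
finger_force: 12.0
```

Contact at z 0.095 with 5.7 N. Release and rise.

move_arm(
  commands=[
    {"dp": [0,0,-0.005],"dr": [0,0,0]},
    {"dp": [0,0,0],"dr": [0,0,0]},
    {"dp": [0,0,0],"dr": [0,0,0]},
    {"dp": [0,0,-0.05],"dr": [0,0,0]},
    {"dp": [0,0,-0.1],"dr": [0,0,0]},
    {"dp": [0,0,-0.15],"dr": [0,0,0]},
    {"dp": [0,0,-0.2],"dr": [0,0,0]},
    {"dp": [0,0,-0.2],"dr": [0,0,0]},
    {"dp": [0,0,0],"dr": [0,0,0]},
    {"dp": [0,0,0],"dr": [0,0,0]},
  ],
  jaw=0.6,
)

```text
t: 23.1
tcp_pos: [0.4317, 0.3099, 0.1993]
eef_rot: [3.141, -0.0, 1.153]
ft_force: [0.2, -1.0, 0.8]
grip_width: 0.0371
finger_force: 0.0
```

```bash
python3 go.py 1.15 .5146 .095 .2 10; python3 -c "
from h import *
a=arm.camera('scene')[220:380,90:350,::-1].repeat(3,0).repeat(3,1)
cv2.imwrite('pics/s6.png',a)"
```

```text
t 23.1 p [0.4317 0.3099 0.1993] r [ 3.1409e+00 -3.0000e-04  1.1526e+00] w 0.0371 ff 0.0 ft [ 0.2 -1.   0.8]
total dr [ 0.008 -0.003  0.032]
[0.5146, 0.095, 0.2, 10.0] dp/row [-0.1082  0.1089 -0.0005]
```

View pics/s6.png

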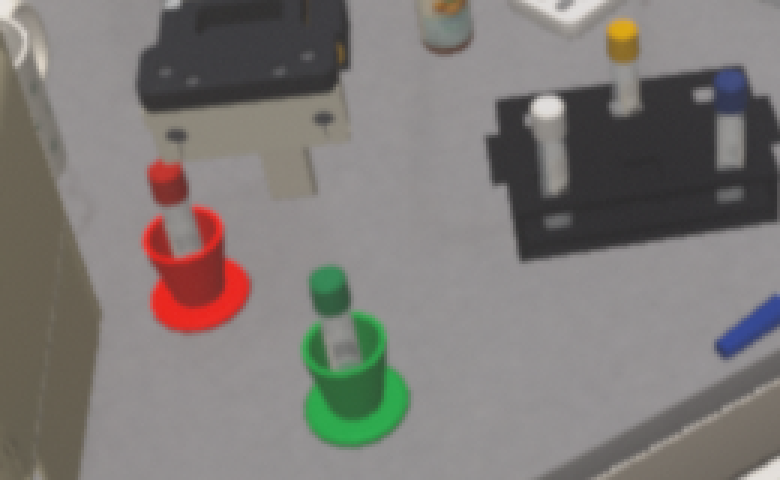

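Green and red both stand in their cups. Next is yellow.

move_arm(
  commands=[
    {"dp": [-0.108,0.109,0],"dr": [0,0,0]},
    {"dp": [-0.108,0.109,0],"dr": [0,0,0]},
    {"dp": [-0.108,0.109,0],"dr": [0,0,0]},
    {"dp": [-0.108,0.109,0],"dr": [0,0,0]},
    {"dp": [-0.108,0.109,0],"dr": [0,0,0]},
    {"dp": [-0.108,0.109,0],"dr": [0,0,0]},
    {"dp": [-0.108,0.109,0],"dr": [0,0,0]},
    {"dp": [-0.108,0.109,0],"dr": [0,0,0]},
    {"dp": [-0.108,0.109,0],"dr": [0,0,0]},
    {"dp": [-0.108,0.109,0],"dr": [0,0,0]},
    {"dp": [0,0,0],"dr": [0,0,0]},
    {"dp": [0,0,0],"dr": [0,0,0]},
  ],
)

```text
t: 24.65
tcp_pos: [0.5149, 0.0971, 0.1989]
eef_rot: [-3.141, -0.001, 1.154]
ft_force: [0.5, 0.5, -0.4]
grip_width: 0.0369
finger_force: 0.0
```

```bash
python3 go.py 1.15 .5146 .095 .0935 8
```

```text
t 24.65 p [0.5149 0.0971 0.1989] r [-3.1405e+00 -1.2000e-03  1.1540e+00] w 0.0369 ff 0.0 ft [ 0.5  0.5 -0.4]
total dr [-0.014 -0.015  0.05 ]
[0.5146, 0.095, 0.0935, 8.0] dp/row [-0.0017  0.0005  0.0878]
```

move_arm(
  commands=[
    {"dp": [-0.006,0.004,0.088],"dr": [0,0,0]},
    {"dp": [-0.006,0,0.088],"dr": [0,0,0]},
    {"dp": [0,0,0.088],"dr": [0,0,0]},
    {"dp": [0,0,0.088],"dr": [0,0,0]},
    {"dp": [0,0,0.088],"dr": [0,0,0]},
    {"dp": [0,0,0.088],"dr": [0,0,0]},
    {"dp": [0,0,0.088],"dr": [0,0,0]},
    {"dp": [0,0,0.088],"dr": [0,0,0]},
    {"dp": [0,0,0],"dr": [0,0,0]},
  ],
)

```text
t: 25.78
tcp_pos: [0.5149, 0.0939, 0.0928]
eef_rot: [-3.141, 0.0, 1.153]
ft_force: [0.6, -0.4, 0.3]
grip_width: 0.037
finger_force: 0.0
```

move_arm(
  commands=[
    {"dp": [0,0,0],"dr": [0,0,0]},
    {"dp": [0,0,0],"dr": [0,0,0]},
    {"dp": [0,0,0],"dr": [0,0,0]},
    {"dp": [0,0,0],"dr": [0,0,0]},
  ],
  jaw=1,
)

```text
t: 26.28
tcp_pos: [0.5159, 0.0942, 0.0943]
eef_rot: [3.14, -0.002, 1.153]
ft_force: [-0.5, 0.2, 0.8]
grip_width: 0.0179
finger_force: 12.0
```

move_arm(
  commands=[
    {"dp": [0,0,-0.05],"dr": [0,0,0]},
    {"dp": [0,0,-0.1],"dr": [0,0,0]},
    {"dp": [0,0,-0.1],"dr": [0,0,0]},
    {"dp": [0,0,-0.1],"dr": [0,0,0]},
    {"dp": [0,0,-0.1],"dr": [0,0,0]},
    {"dp": [0,0,-0.1],"dr": [0,0,0]},
    {"dp": [0,0,-0.1],"dr": [0,0,0]},
    {"dp": [0,0,-0.1],"dr": [0,0,0]},
    {"dp": [0,0,-0.05],"dr": [0,0,0]},
  ],
)

```text
t: 27.4
tcp_pos: [0.5158, 0.0942, 0.215]
eef_rot: [3.14, -0.002, 1.153]
ft_force: [0.3, -0.9, -0.3]
grip_width: 0.0185
finger_force: 12.0
```

```bash
python3 go.py 1.15 .4351 -.2406 .215 12; python3 go.py 1.63 .4351 -.2406 .215 12
```

```text
t 27.4 p [0.5158 0.0942 0.215 ] r [ 3.1398e+00 -1.9000e-03  1.1526e+00] w 0.0185 ff 12.0 ft [ 0.3 -0.9 -0.3]
total dr [ 0.023 -0.024  0.032]
[0.4351, -0.2406, 0.215, 12.0] dp/row [-0.1881  0.035   0.    ]
t 27.4 p [0.5158 0.0942 0.215 ] r [ 3.1398e+00 -1.9000e-03  1.1526e+00] w 0.0185 ff 12.0 ft [ 0.3 -0.9 -0.3]
total dr [ 0.028 -0.018 -5.968]
[0.4351, -0.2406, 0.215, 12.0] dp/row [-0.183  -0.0558  0.    ]
```

move_arm(
  commands=[
    {"dp": [0,0,0],"dr": [0,0,-1]},
    {"dp": [0,0,0],"dr": [0,0,-1]},
    {"dp": [0,0,0],"dr": [0,0,-1]},
    {"dp": [0,0,0],"dr": [0,0,-1]},
    {"dp": [0,0,0],"dr": [0,0,-1]},
    {"dp": [0,0,0],"dr": [0,0,-1]},
  ],
)

```text
t: 28.15
tcp_pos: [0.5153, 0.0939, 0.2137]
eef_rot: [3.141, -0.0, 1.635]
ft_force: [-0.2, 1.5, -0.7]
grip_width: 0.0183
finger_force: 12.0
```

move_arm(
  commands=[
    {"dp": [-0.183,-0.056,0],"dr": [0,0,0]},
    {"dp": [-0.183,-0.056,0],"dr": [0,0,0]},
    {"dp": [-0.183,-0.056,0],"dr": [0,0,0]},
    {"dp": [-0.183,-0.056,0],"dr": [0,0,0]},
    {"dp": [-0.183,-0.056,0],"dr": [0,0,0]},
    {"dp": [-0.183,-0.056,0],"dr": [0,0,0]},
    {"dp": [-0.183,-0.056,0],"dr": [0,0,0]},
    {"dp": [-0.183,-0.056,0],"dr": [0,0,0]},
    {"dp": [-0.183,-0.056,0],"dr": [0,0,0]},
    {"dp": [-0.183,-0.056,0],"dr": [0,0,0]},
    {"dp": [-0.183,-0.056,0],"dr": [0,0,0]},
    {"dp": [-0.183,-0.056,0],"dr": [0,0,0]},
  ],
)

```text
t: 29.65
tcp_pos: [0.4348, -0.2419, 0.2135]
eef_rot: [3.141, -0.001, 1.633]
ft_force: [0.8, 0.6, -0.8]
grip_width: 0.0183
finger_force: 12.0
```

move_arm(
  commands=[
    {"dp": [0,0,0],"dr": [0,0,0]},
    {"dp": [0,0,0],"dr": [0,0,0]},
  ],
)

```text
t: 29.9
tcp_pos: [0.4354, -0.2397, 0.2136]
eef_rot: [3.14, -0.002, 1.634]
ft_force: [0.9, 0.2, -1.3]
grip_width: 0.0186
finger_force: 12.0
```

```bash
python3 go.py 1.63 .4351 -.2406 .097 10; python3 -c "
from h import *
a=arm.camera('scene')[100:300,360:620,::-1].repeat(3,0).repeat(3,1)
cv2.imwrite('pics/s7.png',a)"
```

```text
t 29.9 p [ 0.4354 -0.2397  0.2136] r [ 3.1403e+00 -1.7000e-03  1.6338e+00] w 0.0186 ff 12.0 ft [ 0.9  0.2 -1.3]
total dr [ 0.016 -0.022  0.048]
[0.4351, -0.2406, 0.097, 10.0] dp/row [-0.0006 -0.0003  0.0777]
```

View pics/s7.png

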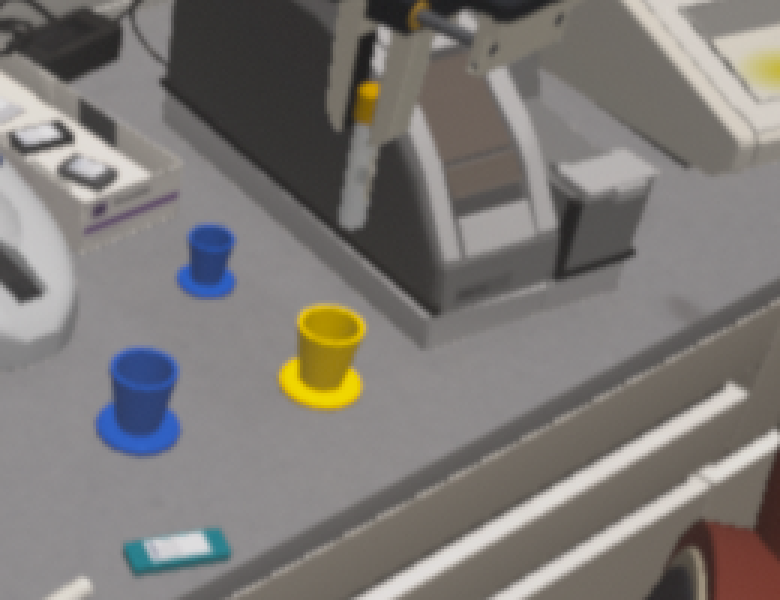

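The yellow tube hangs upright over the yellow cup. The grey-black machine's base edge runs from scene px (415,138) to (503,215), so I check clearance before going down.

```bash
python3 -c "
from h import *
for uv in((415,138),(503,215)): print(ray('scene',uv,0).round(3))
for uv in((502,290),(505,235),(515,180)): print(ray('top',uv,0.02).round(3),ray('top',uv,0.2).round(3))"
```

```text
[ 0.759 -0.385  0.   ]
[ 0.425 -0.332  0.   ]
[ 0.422 -0.326  0.02 ] [ 0.414 -0.261  0.2  ]
[ 0.536 -0.339  0.02 ] [ 0.508 -0.272  0.2  ]
[ 0.654 -0.368  0.02 ] [ 0.604 -0.295  0.2  ]
```

Clearance is about 50 mm. Lower it.

move_arm(
  commands=[
    {"dp": [-0.004,0,0.085],"dr": [0,0,0]},
    {"dp": [0,0,0.085],"dr": [0,0,0]},
    {"dp": [0,0,0.085],"dr": [0,0,0]},
    {"dp": [0,0,0.085],"dr": [0,0,0]},
    {"dp": [0,0,0.085],"dr": [0,0,0]},
    {"dp": [0,0,0.085],"dr": [0,0,0]},
    {"dp": [0,0,0.085],"dr": [0,0,0]},
    {"dp": [0,0,0.085],"dr": [0,0,0]},
    {"dp": [0,0,0.06],"dr": [0,0,0]},
    {"dp": [0,0,0.03],"dr": [0,0,0]},
    {"dp": [0,0,0.01],"dr": [0,0,0]},
    {"dp": [0,0,0],"dr": [0,0,0]},
  ],
)

```text
t: 31.45
tcp_pos: [0.4356, -0.2415, 0.0967]
eef_rot: [3.14, -0.0, 1.633]
ft_force: [0.3, -0.4, -1.1]
grip_width: 0.0185
finger_force: 12.0
```

move_arm(
  commands=[
    {"dp": [0,0,0.01],"dr": [0,0,0]},
    {"dp": [0,0,0],"dr": [0,0,0]},
    {"dp": [0,0,0],"dr": [0,0,0]},
  ],
)

```text
t: 31.82
tcp_pos: [0.4354, -0.2415, 0.0952]
eef_rot: [3.14, -0.0, 1.633]
ft_force: [0.4, -0.4, 0.1]
grip_width: 0.0183
finger_force: 12.0
```

move_arm(
  commands=[
    {"dp": [0,0,0.01],"dr": [0,0,0]},
    {"dp": [0,0,0],"dr": [0,0,0]},
    {"dp": [0,0,0],"dr": [0,0,0]},
  ],
)

```text
t: 32.2
tcp_pos: [0.4356, -0.2416, 0.0941]
eef_rot: [3.14, 0.0, 1.633]
ft_force: [-1.1, 0.6, 5.3]
grip_width: 0.0181
finger_force: 12.0
```

Contact with 5.3 N. Release and rise.

move_arm(
  commands=[
    {"dp": [0,0,-0.005],"dr": [0,0,0]},
    {"dp": [0,0,0],"dr": [0,0,0]},
    {"dp": [0,0,0],"dr": [0,0,0]},
    {"dp": [0,0,-0.05],"dr": [0,0,0]},
    {"dp": [0,0,-0.1],"dr": [0,0,0]},
    {"dp": [0,0,-0.15],"dr": [0,0,0]},
    {"dp": [0,0,-0.2],"dr": [0,0,0]},
    {"dp": [0,0,-0.2],"dr": [0,0,0]},
    {"dp": [0,0,0],"dr": [0,0,0]},
    {"dp": [0,0,0],"dr": [0,0,0]},
  ],
  jaw=0.6,
)

```text
t: 33.45
tcp_pos: [0.4347, -0.2416, 0.1992]
eef_rot: [3.141, -0.001, 1.632]
ft_force: [-0.6, 0.4, -1.4]
grip_width: 0.0377
finger_force: 0.0
```

```bash
python3 go.py 1.634 .4437 .0691 .2 12
```

```text
t 33.45 p [ 0.4347 -0.2416  0.1992] r [ 3.1411e+00 -6.0000e-04  1.6324e+00] w 0.0377 ff 0.0 ft [-0.6  0.4 -1.4]
total dr [ 0.006 -0.007 -0.02 ]
[0.4437, 0.0691, 0.2, 12.0] dp/row [ 0.1719  0.0159 -0.0004]
```

move_arm(
  commands=[
    {"dp": [0.172,0.016,0],"dr": [0,0,0]},
    {"dp": [0.172,0.016,0],"dr": [0,0,0]},
    {"dp": [0.172,0.016,0],"dr": [0,0,0]},
    {"dp": [0.172,0.016,0],"dr": [0,0,0]},
    {"dp": [0.172,0.016,0],"dr": [0,0,0]},
    {"dp": [0.172,0.016,0],"dr": [0,0,0]},
    {"dp": [0.172,0.016,0],"dr": [0,0,0]},
    {"dp": [0.172,0.016,0],"dr": [0,0,0]},
    {"dp": [0.172,0.016,0],"dr": [0,0,0]},
    {"dp": [0.172,0.016,0],"dr": [0,0,0]},
    {"dp": [0.172,0.016,0],"dr": [0,0,0]},
    {"dp": [0.172,0.016,0],"dr": [0,0,0]},
  ],
)

```text
t: 34.95
tcp_pos: [0.444, 0.0698, 0.1985]
eef_rot: [-3.14, -0.0, 1.633]
ft_force: [1.5, 0.2, 0.2]
grip_width: 0.0371
finger_force: 0.0
```

move_arm(
  commands=[
    {"dp": [0,0,0],"dr": [0,0,0]},
    {"dp": [0,0,0],"dr": [0,0,0]},
    {"dp": [0,0,0],"dr": [0,0,0]},
  ],
)

```text
t: 35.33
tcp_pos: [0.4447, 0.0678, 0.1991]
eef_rot: [3.142, 0.0, 1.63]
ft_force: [1.2, -0.3, -1.4]
grip_width: 0.0373
finger_force: 0.0
```

```bash
python3 go.py 1.634 .4437 .0691 .0935 8; python3 -c "
from h import *
a=arm.camera('scene')[130:330,240:500,::-1].repeat(3,0).repeat(3,1)
cv2.imwrite('pics/s8.png',a)"
```

```text
t 35.325 p [0.4447 0.0678 0.1991] r [3.1416e+00 2.0000e-04 1.6305e+00] w 0.0373 ff 0.0 ft [ 1.2 -0.3 -1.4]
total dr [ 0.     0.002 -0.044]
[0.4437, 0.0691, 0.0935, 8.0] dp/row [ 0.0011 -0.0008  0.088 ]
```

View pics/s8.png

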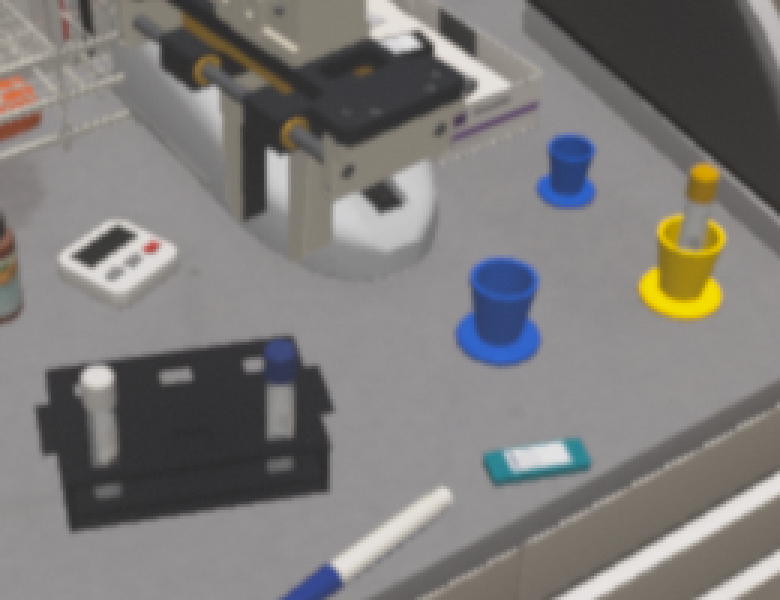

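Yellow stands in its cup, and only white and blue remain in the rack. Now grasp blue.

move_arm(
  commands=[
    {"dp": [0.005,-0.004,0.088],"dr": [0,0,0]},
    {"dp": [0.004,-0.002,0.088],"dr": [0,0,0]},
    {"dp": [0,0,0.088],"dr": [0,0,0]},
    {"dp": [0,0,0.088],"dr": [0,0,0]},
    {"dp": [0,0,0.088],"dr": [0,0,0]},
    {"dp": [0,0,0.088],"dr": [0,0,0]},
    {"dp": [0,0,0.088],"dr": [0,0,0]},
    {"dp": [0,0,0.088],"dr": [0,0,0]},
    {"dp": [0,0,0],"dr": [0,0,0]},
  ],
)

```text
t: 36.5
tcp_pos: [0.4434, 0.0705, 0.093]
eef_rot: [-3.141, -0.0, 1.633]
ft_force: [-0.5, -0.5, 0.5]
grip_width: 0.0373
finger_force: 0.0
```

move_arm(
  commands=[
    {"dp": [0,0,0],"dr": [0,0,0]},
    {"dp": [0,0,0],"dr": [0,0,0]},
    {"dp": [0,0,0],"dr": [0,0,0]},
    {"dp": [0,0,0],"dr": [0,0,0]},
  ],
  jaw=1,
)

```text
t: 37.0
tcp_pos: [0.4443, 0.0707, 0.0942]
eef_rot: [3.14, -0.001, 1.633]
ft_force: [0.2, 0.6, 1.3]
grip_width: 0.0185
finger_force: 12.0
```

move_arm(
  commands=[
    {"dp": [0,0,-0.05],"dr": [0,0,0]},
    {"dp": [0,0,-0.1],"dr": [0,0,0]},
    {"dp": [0,0,-0.1],"dr": [0,0,0]},
    {"dp": [0,0,-0.1],"dr": [0,0,0]},
    {"dp": [0,0,-0.1],"dr": [0,0,0]},
    {"dp": [0,0,-0.1],"dr": [0,0,0]},
    {"dp": [0,0,-0.1],"dr": [0,0,0]},
    {"dp": [0,0,-0.1],"dr": [0,0,0]},
    {"dp": [0,0,-0.05],"dr": [0,0,0]},
  ],
)

```text
t: 38.12
tcp_pos: [0.4442, 0.0707, 0.215]
eef_rot: [3.139, -0.001, 1.633]
ft_force: [0.6, -0.2, -1.1]
grip_width: 0.0184
finger_force: 12.0
```

```bash
python3 go.py 1.634 .4675 -.1136 .215 9
```

```text
t 38.125 p [0.4442 0.0707 0.215 ] r [ 3.1391e+00 -8.0000e-04  1.6325e+00] w 0.0184 ff 12.0 ft [ 0.6 -0.2 -1.1]
total dr [ 0.031 -0.01  -0.019]
[0.4675, -0.1136, 0.215, 9.0] dp/row [-0.1373  0.0086  0.    ]
```

move_arm(
  commands=[
    {"dp": [-0.137,0.0086,0],"dr": [0,0,0]},
    {"dp": [-0.137,0.0086,0],"dr": [0,0,0]},
    {"dp": [-0.137,0.0086,0],"dr": [0,0,0]},
    {"dp": [-0.137,0.0086,0],"dr": [0,0,0]},
    {"dp": [-0.137,0.0086,0],"dr": [0,0,0]},
    {"dp": [-0.137,0.0086,0],"dr": [0,0,0]},
    {"dp": [-0.137,0.0086,0],"dr": [0,0,0]},
    {"dp": [-0.137,0.0086,0],"dr": [0,0,0]},
    {"dp": [-0.137,0.0086,0],"dr": [0,0,0]},
    {"dp": [0,0,0],"dr": [0,0,0]},
    {"dp": [0,0,0],"dr": [0,0,0]},
    {"dp": [0,0,0],"dr": [0,0,0]},
  ],
)

```text
t: 39.62
tcp_pos: [0.4668, -0.1121, 0.2139]
eef_rot: [3.14, -0.001, 1.635]
ft_force: [-0.2, -0.1, 0.6]
grip_width: 0.0183
finger_force: 12.0
```

```bash
python3 go.py 1.634 .4675 -.113 .097 10
```

```text
t 39.625 p [ 0.4668 -0.1121  0.2139] r [ 3.1404e+00 -1.1000e-03  1.6347e+00] w 0.0183 ff 12.0 ft [-0.2 -0.1  0.6]
total dr [ 0.014 -0.013  0.009]
[0.4675, -0.113, 0.097, 10.0] dp/row [-0.0006  0.0004  0.078 ]
```

move_arm(
  commands=[
    {"dp": [-0.003,0.004,0.085],"dr": [0,0,0]},
    {"dp": [0,0,0.085],"dr": [0,0,0]},
    {"dp": [0,0,0.085],"dr": [0,0,0]},
    {"dp": [0,0,0.085],"dr": [0,0,0]},
    {"dp": [0,0,0.085],"dr": [0,0,0]},
    {"dp": [0,0,0.085],"dr": [0,0,0]},
    {"dp": [0,0,0.085],"dr": [0,0,0]},
    {"dp": [0,0,0.085],"dr": [0,0,0]},
    {"dp": [0,0,0.06],"dr": [0,0,0]},
    {"dp": [0,0,0.03],"dr": [0,0,0]},
    {"dp": [0,0,0.01],"dr": [0,0,0]},
    {"dp": [0,0,0],"dr": [0,0,0]},
  ],
)

```text
t: 41.12
tcp_pos: [0.4679, -0.1137, 0.097]
eef_rot: [3.14, -0.001, 1.633]
ft_force: [-0.2, 0.9, -1.6]
grip_width: 0.0187
finger_force: 12.0
```

move_arm(
  commands=[
    {"dp": [0,0,0.01],"dr": [0,0,0]},
    {"dp": [0,0,0],"dr": [0,0,0]},
    {"dp": [0,0,0],"dr": [0,0,0]},
  ],
)

```text
t: 41.5
tcp_pos: [0.4677, -0.1137, 0.0954]
eef_rot: [3.14, -0.001, 1.633]
ft_force: [-0.5, -0.4, -0.2]
grip_width: 0.0186
finger_force: 12.0
```

move_arm(
  commands=[
    {"dp": [0,0,0.01],"dr": [0,0,0]},
    {"dp": [0,0,0],"dr": [0,0,0]},
    {"dp": [0,0,0],"dr": [0,0,0]},
  ],
)

```text
t: 41.88
tcp_pos: [0.4678, -0.1137, 0.0941]
eef_rot: [3.14, -0.0, 1.633]
ft_force: [-1.6, 0.0, 4.9]
grip_width: 0.0185
finger_force: 12.0
```

Contact with 4.9 N. Release, rise and take a last look.

move_arm(
  commands=[
    {"dp": [0,0,-0.005],"dr": [0,0,0]},
    {"dp": [0,0,0],"dr": [0,0,0]},
    {"dp": [0,0,0],"dr": [0,0,0]},
    {"dp": [0,0,-0.05],"dr": [0,0,0]},
    {"dp": [0,0,-0.1],"dr": [0,0,0]},
    {"dp": [0,0,-0.15],"dr": [0,0,0]},
    {"dp": [0,0,-0.2],"dr": [0,0,0]},
    {"dp": [0,0,-0.25],"dr": [0,0,0]},
    {"dp": [0,0,-0.25],"dr": [0,0,0]},
    {"dp": [0,0,-0.1],"dr": [0,0,0]},
    {"dp": [0,0,0],"dr": [0,0,0]},
    {"dp": [0,0,0],"dr": [0,0,0]},
  ],
  jaw=0.6,
)

```text
t: 43.38
tcp_pos: [0.4665, -0.1139, 0.2584]
eef_rot: [-3.14, -0.001, 1.633]
ft_force: [0.4, 1.1, 0.0]
grip_width: 0.0371
finger_force: 0.0
```

```bash
python3 -c "
from h import *
a=arm.camera('scene')[150:400,100:500,::-1].repeat(2,0).repeat(2,1)
cv2.imwrite('pics/s9.png',a)"
```

```text
(no output)
```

View pics/s9.png

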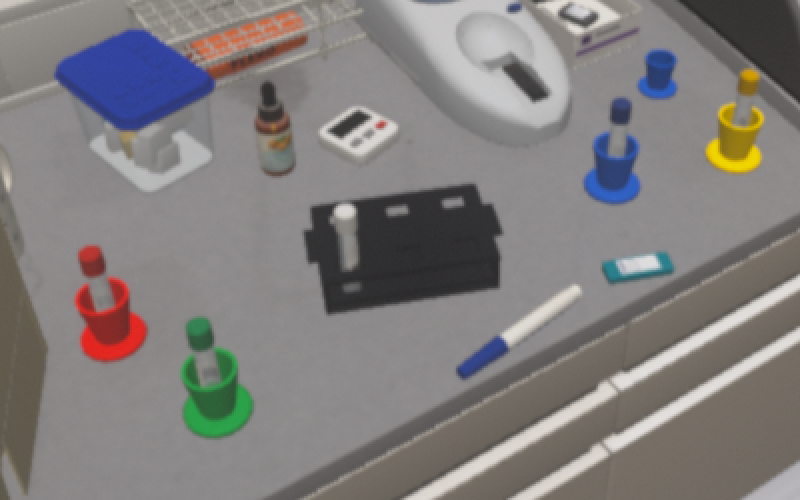

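All four tubes stand in their matching stands and white is still in the rack. Handing in.

```bash
python3 -c "
from station import arm
print(arm.close_job())"
```

```text
the job is handed in; nothing more can be done
None
```

The red, green, yellow and blue tubes each stand on the bottom of their matching stand, the white tube is still in the rack, and the job was handed in after about 43 s of the 99 s allowed.

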